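# Snap the grease coupler onto the tilted nipple and hold it

### The job

Lift the red-handled grease coupler out of its wooden stand and press it squarely, mouth first, onto the tilted sprung grease nipple on top of the blue bearing block until the nipple snaps inwards. Keep it pressed in past the snap against the spring: the job finishes with the gripper still holding the coupler pushed home. Leave the hammer, steel bench block, oil bottle and tin where they are.

Things in the scene. Friction and masses are not known exactly. Their poses are not given: they have to be found in the camera images.
- coupler_grip (a point): Centre of the red grip of the loose coupler (0.15-0.3 kg, 102 mm long, round, upright in the stand at first). z: along its axis from the mouth (lower end) to the brass cap. Along z from here, mm: red grip 26 dia., -30 to 30; cap 29 dia., 30 to 36; collar 30 dia., -36 to -30; steel nose 25 dia., -66 to -36, flaring to a 31 bell at the mouth, -66.
- coupler_mouth (a point): Centre of the coupler's open mouth, on its axis, 66 mm below coupler_grip; same axes. The bore is 17 mm in diameter and 12 mm deep (flat floor), widening over its last 5 mm to 23 mm at the mouth.
- stand: Dark wood block 80 x 80 x 35 mm fixed to the table, origin at the centre of its underside. The coupler stands in a central round hole, 35 mm in diameter and 20 mm deep, so its mouth is 15 mm and the grip centre 81 mm above the table.
- bearing: Fixed blue bearing block on a steel plate 160 (x) x 130 (y) x 10 mm; origin: centre of the plate's underside, z up. Housing top 78 mm high; shaft along y at 45 mm height; 68 mm pulley at y 52 to 70 mm. A fork on top holds a brass elbow that tilts about y, 90 mm above the table. The nipple leans from vertical to the block's own -x, roughly towards the robot.
- elbow (a joint): Tilt of the brass elbow and its nipple from vertical towards the block's -x, rad; 0.15 to 0.6. It is clamped tight and differs from run to run; it does not need to be moved.
- nipple_tip (a point): Centre of the nipple's flat top; moves with it. z points out along the nipple's axis (up and to the block's -x): push the coupler along -z, its own z along this z. Steel pin 14 mm in diameter, red band, top tapered to 8 mm, standing 26 mm out of a 25 mm wide brass collar; tip 46 mm from the elbow's tilt axis.
- nipple (a joint): How far the sprung nipple is pressed in along its axis, m: 0 standing out, 0.009 at the stop. Resistance rises to about 11 N within the first 1 to 2 mm, then it gives way (the snap): the force falls steadily, about 6 N at 5 mm in, about 3 N at 8 mm in, then the stop. It counts as snapped beyond 5 mm; it springs back out when let go.
- bench_block: Bystander: loose steel block 95 x 70 x 40 mm, 1.6 kg, origin at the centre of its underside.
- hammer: Bystander: loose hammer lying on the table beyond the work.
- oil_bottle: Bystander: amber bottle, 52 mm in diameter, 120 mm high, origin at the centre of its underside.
- tin: Bystander: tin, 70 mm in diameter, 60 mm high, origin at the centre of its underside.
There are look-alikes about, which are no part of the job. Of the things that look like the part that bears coupler_grip, the smallest one is meant.

How it is judged:
On the way, in this order (a step that is already met when the one before it is completed fails the run):
1. the gripper holds the coupler clear above its stand, the nipple still standing out (height (world z) of coupler_mouth above 0.05 m and contact force between the fingers and coupler above 2 N and contact force between coupler and stand below 0.1 N and value of joint nipple below 0.002 m), for 0.2 s.
2. the coupler, held by the gripper, is on the nipple squarely and has pressed it past its snap (value of joint nipple above 0.005 m and contact force between coupler and nipple above 1.5 N and angle between the z axis of coupler and the z axis of nipple_tip, either way round below 0.17 rad and z of coupler_mouth in the frame of nipple_tip below -0.009 m and contact force between the fingers and coupler above 2 N), for 0.3 s.
At the end, for the whole second after the job is handed in: The coupler is held still in the gripper, over the nipple (mouth at least 9 mm below the nipple's tip along its axis), square to it within 0.17 rad, pushing it with more than 1.5 N and holding it more than 5 mm in, past the snap (all of step 2 and linear speed of coupler below 0.02 m/s); the arm keeps its last pose, push and grip.
It fails at once if a bystander is moved more than 20 mm (distance of any of bench_block, hammer, oil_bottle, tin from where it was at the start of the episode above 0.02 m).
It fails at once if the nipple is pushed by the gripper instead of the coupler (contact force between the fingers and nipple above 1 N).
It also fails if it takes over 38 s, if anything falls off the work surface, if the arm or the gripper's body presses on something with over 40 N, if the wrist force passes 120 N, or if a joint passes its speed limit or range.

### The arm

A 6-joint arm with a two-finger parallel gripper is mounted at the origin on the work surface. World frame = base frame: x ahead of the robot, y to its left, z up, the work surface at z = 0. Lengths are in m, angles in rad, forces in N, time in s.
With the tool pointing down it reaches from about 0.4 to 0.925 m from the base axis. Payload 12.5 kg.
Tool frame: the origin (TCP) lies at the very end of the fingers, on their centre line; the grasp point (between the pads) lies 19 mm behind it (manip.hold_point_z is the distance from the TCP to the grasp point, in m); z points along the fingers, y is the line along which they close (so a half turn about z gives the same grasp; the last joint's range is limited). The gripper opens to 95 mm and grips with 3 to 60 N. Pads are 20 mm wide; open, the fingers measure 119 mm over their backs; the gripper's body (75 mm by 180 mm) begins 59 mm behind the grasp point.
Start: joints at [-1.247, 0.491, 1.559, -0, 1.092, -0.106], TCP at [0.26, -0.568, 0.215] pointing down, gripper open.
Joint ranges: [-3.1, 3.1], [-0.84, 2.19], [0.05, 2.79], [-1.13, 4.28], [0.06, 2.93], [-2.69, 2.69]. Speed limits (rad/s): [2.22, 2.22, 2.79, 3.14, 3.14, 3.14].

### API

Orientations are given as a rotation vector (axis times angle).
In Python, from bench import status, imaging, job, manip gives the robot as it stands.
- The arm moves only by the tool servo_tool, never from a script. Its argument "deltas" is one flat list of numbers, 7 for each row, row after row: the finger opening in mm, from 0 to 95.1, then the shift along the tool's x, y, z in units of 40 mm (1.0 is 40 mm), then the turn, a rotation vector about the tool's x, y, z in units of 6 degrees (1.0 is 6 degrees). In form: [fingers, x, y, z, wx, wy, wz, fingers, x, y, z, wx, wy, wz, ...]. A call has 1 to 12 rows; each row shifts and turns the commanded pose from where the row before left it, along the tool's axes as they then stand; what a row does not reach is not made up. A row lasts 1/8 s, in which the tool goes at most 62.5 mm and 10.7 degrees, less where a joint would pass 70% of its speed; a pose out of reach is approached as far as the arm can. A call is refused whole if a number of a shift passes 1 or a number of a turn 1, either way. A call with a gripper value outside its range is refused whole. The fingers move at their own pace and stop on an object; "force" is the grip in N (left out, the last holds). Time passes only in rows, so rows that do not move let the fingers close. It gives the time, the measured TCP pose, the force, the opening and the grip force at its end, in the units of the state.
- status.observe(): the state, without advancing time (a new reading comes with each control period).
- imaging.snapshot(name): name is "scene" or "top"; returns (picture, depth): 420x560x3 uint8, red, green, blue; 420x560 float32, m along the optical axis (not along the pixel's ray), 0 where there is no reading.
- imaging.calibration(name): a dict with "fovy" (degrees; the focal length in pixels is half the picture's height over the tangent of half this angle, whatever the lens; pixels are square), "cx", "cy" (the principal point, pixels), "rvec" (rotation vector, rad) and "tvec" (3), from world to camera coordinates, as OpenCV has them. Camera axes: x right, y down, z forward; pixel columns grow to the right and rows downward; lengths in m; the calibration is good to about 2 mm. A picture is of the moment at which its call begins. calibration takes no time and is no camera call.
- job.sign_off(): hands the job in; it is judged then, once.
The state is a dict: "clock": time; "joint_positions": joint angles; "dq": joint speeds; "joint_torque": joint torques, N m; "ee_pos": TCP position; "tcp_rot": TCP orientation; "ft_force": force on the tool from outside, world axes, zero at the start; "torque": the same for the moment, N m; "width": finger opening in m; "gripper_force": force on a finger pad.
Only numpy, scipy, OpenCV 4.12 (cv2) and the standard library are available. Lean on these libraries where they do the work, as an engineer would, in place of code of your own. Each camera call takes 0.05 s, during which the arm holds its last target. There are 200 camera calls.

## Working session

There is one attempt and no reset: what is moved stays moved. The work goes in short steps, Python scripts to look and compute and a tool call to move; the robot and the scene stay as the last step left them, time stands still between calls to the robot, and variables do not carry over. Pictures are saved under pics/ and viewed, at most 10 in all, crops included, and the job is handed in when it is done.

Besides the shell and the picture viewer there is one more tool, called after "Emit:" by a JSON object that holds its "fn" and its "kwargs", one argument or row to a line. servo_tool: Moves the arm, as the interface text tells. Its arguments: {"type":"object","properties":{"deltas":{"type":"array","items":{"type":"number"}},"force":{"type":"number"}},"required":["deltas"]}

```bash
ls; mkdir -p pics; cat > h.py <<'E'
import numpy as np, cv2
from bench import status, imaging, job, manip
def cam(n):
    c=imaging.calibration(n); f=210/np.tan(np.radians(c["fovy"])/2)
    R=cv2.Rodrigues(np.array(c["rvec"],float))[0]; return f,c["cx"],c["cy"],R,np.array(c["tvec"],float)
def cloud(n,d):
    f,cx,cy,R,t=cam(n); v,u=np.mgrid[:420,:560]
    p=np.stack([(u-cx)/f*d,(v-cy)/f*d,d],-1); return (p-t)@R
def snap(n,save=None):
    p,d=imaging.snapshot(n)
    if save: cv2.imwrite(f"pics/{save}.png",p[:,:,::-1])
    return p,d
E
python3 - <<'E'
from h import *
for n in ("scene","top"):
    p,d=snap(n,n); np.savez(n,p=p,d=d); print(imaging.calibration(n))
print(status.observe(), manip.hold_point_z)
E
```

```text
pics
{'fovy': 54.254435797885854, 'cx': 284.15188607699884, 'cy': 212.23982719158838, 'rvec': array([ 1.50504005,  2.33436735, -0.67290867]), 'tvec': array([ 0.25210517, -0.38991869,  1.39293041])}
{'fovy': 48.97517678958087, 'cx': 280.20066004695923, 'cy': 209.65334098164868, 'rvec': array([ 2.1526041 , -2.12833906,  0.16322293]), 'tvec': array([-0.02332289,  0.61161428,  1.39416869])}
{'clock': 0.1, 'joint_positions': array([-1.24657841e+00,  4.91515164e-01,  1.55939673e+00, -5.32044711e-05,
        1.09169968e+00, -1.05574175e-01]), 'dq': array([-4.28045237e-04, -3.11910381e-04, -8.24785958e-04,  6.21583971e-05,
       -2.49136874e-03, -1.01661302e-03]), 'joint_torque': array([ 4.02203310e-03, -6.13625550e+01, -2.58605504e+01,  6.94243074e-02,
        4.70013125e-02, -6.12020813e-05]), 'ee_pos': array([ 0.26037929, -0.56793735,  0.21410749]), 'tcp_rot': array([-3.06833878e+00, -6.69754429e-01,  2.48244712e-04]), 'ft_force': array([0.03102031, 0.61542955, 0.43086012]), 'torque': array([ 0.00154911, -0.00414095, -0.02504132]), 'gripper_force': 0.0, 'width': 0.09490514985497267} 0.0188
```

View pics/scene.png

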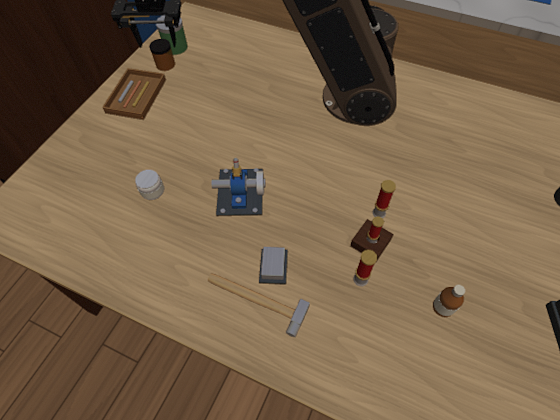

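View pics/top.png

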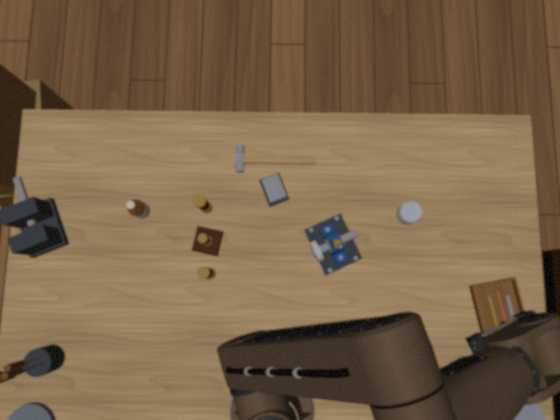

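The scene view shows the coupler in its dark stand at (376,230), with larger look-alikes at (385,195) and (367,265). The bearing is at (240,190). In the top view the stand is at (207,240) and the bearing at (333,243), with its shaft running obliquely. Next I'll measure positions from the depth.

```bash
python3 - <<'E'
from h import *
T=np.load("top.npz");S=np.load("scene.npz")
out=[]
for n,Z,(u0,v0) in (("scene",S,(200,145)),("top",T,(295,200))):
    out.append(cv2.resize(Z["p"][v0:v0+80,u0:u0+80,::-1],(400,400),interpolation=cv2.INTER_CUBIC))
cv2.imwrite("pics/crop1.png",np.hstack(out))
for n,Z in (("scene",S),("top",T)):
    W=cloud(n,Z["d"]); 
    hsv=cv2.cvtColor(Z["p"],cv2.COLOR_RGB2HSV); ok=Z["d"]>0
    box=(slice(205,280),slice(355,400)) if n=="scene" else (slice(220,262),slice(185,230))
    # stand top
    m=np.zeros(ok.shape,bool); m[box]=1
    st=W[m&ok&(abs(W[...,2]-.035)<.006)]
    r=cv2.minAreaRect((st[:,:2]*1000).astype(np.float32)); print(n,"stand",r,len(st))
    cp=W[m&ok&(W[...,2]>.105)&(W[...,2]<.13)]; print("cap",cp.mean(0),cp.min(0),cp.max(0),len(cp))
    c=(slice(150,225),slice(205,275)) if n=="scene" else (slice(205,280),slice(295,370))
    m[:]=0; m[c]=1
    pl=W[m&ok&(W[...,2]>.005)&(W[...,2]<.016)]
    r=cv2.minAreaRect((pl[:,:2]*1000).astype(np.float32)); print("plate",r,len(pl))
    # high points
    mm=m&ok&(W[...,2]>.095); 
    for (v,u) in np.argwhere(mm): print(u,v,(W[v,u]*1000).round().astype(int),Z["p"][v,u])
    # all look-alikes caps
    mm=ok&(hsv[...,1]>120)&(W[...,2]>.08)&(W[...,0]>.3)
    k,l,s,ce=cv2.connectedComponentsWithStats(mm.astype(np.uint8))
    for i in range(1,k):
        if s[i,4]>20: q=W[l==i]; print("hi",ce[i].round(),q.mean(0).round(3),q[:,2].max().round(3),s[i,4])
E
```

```text
scene stand ((527.8732299804688, 210.08526611328125), (81.18035888671875, 214.79005432128906), 79.3082504272461) 664
cap [0.56072682 0.21654119 0.11651824] [0.49900192 0.19922248 0.1050524 ] [0.64115439 0.24063097 0.12990816] 176
plate ((497.1796875, -204.98675537109375), (237.36753845214844, 177.7656707763672), 41.698028564453125) 1113
235 158 [ 492 -194  132] [112 115 116]
236 158 [ 491 -191  133] [118 116 112]
237 158 [ 490 -189  132] [135 118  97]
234 159 [ 496 -195  132] [ 99 100 102]
235 159 [ 494 -193  132] [115 117 124]
236 159 [ 494 -190  133] [113 115 122]
237 159 [ 493 -188  133] [111 108 102]
238 159 [ 487 -189  125] [129 110  86]
234 160 [ 500 -193  134] [102  97  94]
235 160 [ 496 -192  130] [116 110 108]
236 160 [ 496 -189  131] [114 108 105]
237 160 [ 493 -188  129] [107  94  87]
238 160 [ 492 -185  129] [121  99  78]
234 161 [ 500 -193  129] [99 63 59]
235 161 [ 500 -190  131] [113  76  69]
236 161 [ 498 -188  129] [115  72  65]
237 161 [ 497 -186  129] [100  45  43]
238 161 [ 492 -186  125] [115  79  60]
234 162 [ 501 -193  127] [96 47 45]
235 162 [ 501 -190  127] [
[... 7197 characters left out ...]
 496 -183  107] [112  98  71]
337 246 [ 496 -186  106] [109  92  74]
338 246 [ 494 -186  131] [109  95  88]
339 246 [ 494 -189  132] [117 111 106]
340 246 [ 494 -192  130] [117 115 112]
341 246 [ 494 -195  131] [109 107 107]
342 246 [ 494 -198  129] [87 91 97]
337 247 [ 493 -186  108] [93 87 79]
338 247 [ 492 -187  123] [97 91 89]
339 247 [ 491 -189  128] [106 103 102]
340 247 [ 491 -191  135] [111 112 111]
341 247 [ 492 -196  122] [ 98 101 102]
342 247 [ 492 -199  121] [74 84 94]
341 248 [ 488 -195  127] [73 80 91]
hi [200. 201.] [0.621 0.22  0.126] 0.142 149
hi [136. 207.] [0.608 0.421 0.088] 0.102 101
hi [203. 238.] [0.514 0.21  0.114] 0.125 86
hi [204. 272.] [0.413 0.202 0.128] 0.139 150
```

View pics/crop1.png

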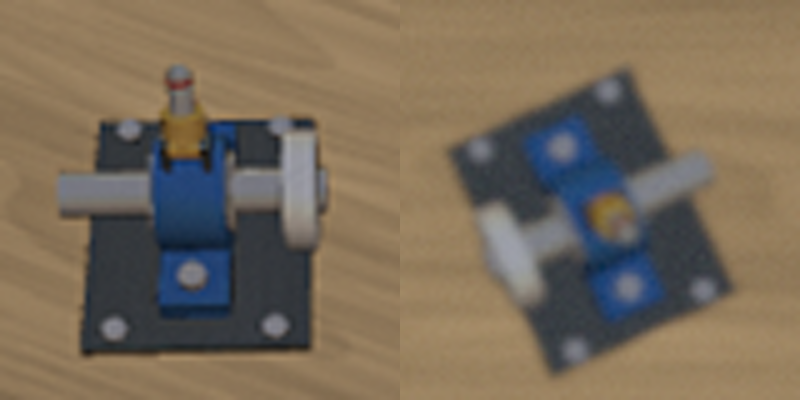

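The crop shows the block yawed, with the nipple tip at crop (179,70) in the scene view and (227,234) in the top view. The tool's yaw already nearly matches the block's. I'll refine the block yaw and tip, and work out the first move.

```bash
cat >> h.py <<'E'
def ray(n,u,v):
    f,cx,cy,R,t=cam(n); d=R.T@np.array([(u-cx)/f,(v-cy)/f,1]); return -R.T@t,d/np.linalg.norm(d)
def onplane(n,u,v,z):
    o,d=ray(n,u,v); return o+d*(z-o[2])/d[2]
def tri(us,ut):
    (a,d),(b,e)=ray("scene",*us),ray("top",*ut)
    s=np.linalg.lstsq(np.stack([d,-e],1),b-a,rcond=None)[0]
    p,q=a+d*s[0],b+e*s[1]; return (p+q)/2,np.linalg.norm(p-q)
def proj(n,P):
    f,cx,cy,R,t=cam(n); c=R@np.asarray(P)+t; return np.array([f*c[0]/c[2]+cx,f*c[1]/c[2]+cy])
def toolR(): 
    s=status.observe(); return s,cv2.Rodrigues(np.array(s["tcp_rot"]))[0]
E
python3 - <<'E'
from h import *
# plate corners by hand from crop (5x): px = u0+(c+.5)/5-.5
g=lambda u0,v0,c,r:(u0+(c+.5)/5-.5,v0+(r+.5)/5-.5)
for n,u0,v0,C in (("top",295,200,[(47,150),(229,69),(334,290),(157,375)]),("scene",200,145,[(100,121),(315,121),(310,350),(83,353)])):
    P=np.array([onplane(n,*g(u0,v0,*c),.01) for c in C])[:,:2]
    print(n,P.mean(0),[ (np.linalg.norm(P[i]-P[(i+1)%4]).round(3),np.degrees(np.arctan2(*(P[(i+1)%4]-P[i])[::-1])).round(1)) for i in range(4)])
print("tip",tri(g(200,145,179,71),g(295,200,226,233)))
S=np.load("scene.npz");T=np.load("top.npz")
for n,Z in (("scene",S),("top",T)):
    W=cloud(n,Z["d"]); m=np.zeros((420,560),bool)
    m[(slice(157,169),slice(233,240)) if n=="scene" else (slice(243,249),slice(337,344))]=1
    m&=(W[...,2]>.113); q=W[m]; print(n,q.mean(0),np.linalg.svd(q-q.mean(0))[2][0])
E
```

```text
top [ 0.51052445 -0.18469656] [(np.float64(0.128), np.float64(-65.3)), (np.float64(0.155), np.float64(-155.1)), (np.float64(0.124), np.float64(115.9)), (np.float64(0.157), np.float64(26.2))]
scene [ 0.51148722 -0.18323052] [(np.float64(0.129), np.float64(114.0)), (np.float64(0.16), np.float64(25.2)), (np.float64(0.127), np.float64(-65.0)), (np.float64(0.163), np.float64(-154.0))]
tip (array([ 0.49346936, -0.19137869,  0.13221611]), np.float64(0.001127657354300568))
scene [ 0.49868431 -0.18859497  0.12472716] [ 0.56509868  0.15357238 -0.8106041 ]
top [ 0.49263682 -0.18435708  0.17679804] [-0.07790491  0.12529879  0.98905563]
```

Emit:
{"fn": "servo_tool", "kwargs": {
  "deltas": [95,0.9,-0.7,0,0,0,0,95,0.9,-0.9,0,0,0,0,95,0.9,-1,0,0,0,0,95,0.9,-1,0,0,0,0,95,0.9,-1,0,0,0,0,95,0.9,-1,0,0,0,0,95,0.9,-1,0,0,0,0,95,0.9,-1,0,0,0,0,95,0.9,-1,0,0,0,0,95,0.9,-1,0,0,0,0,95,0.9,-1,0,0,0,0,95,0,0,0,0,0,0]
}}

```text
clock: 1.6
ee_pos: [0.4441, -0.015, 0.2145]
tcp_rot: [-3.067, -0.677, 0.0]
ft_force: [0.6, 0.6, -0.0]
width: 0.0951
gripper_force: 0.0
```

Emit:
{"fn": "servo_tool", "kwargs": {
  "deltas": [95,0.8,-0.88,0,0,0,0,95,0.8,-0.88,0,0,0,0,95,0.8,-0.88,0,0,0,0,95,0.8,-0.88,0,0,0,0,95,0.79,-0.87,0,0,0,0,95,0,0,0,0,0,0,95,0,0,0,0,0,0]
}}

```text
clock: 2.48
ee_pos: [0.5155, 0.2073, 0.2142]
tcp_rot: [3.069, 0.669, -0.002]
ft_force: [-0.3, 0.9, 0.3]
width: 0.0949
gripper_force: 0.0
```

Emit:
{"fn": "servo_tool", "kwargs": {
  "deltas": [95,0.03,-0.1,0.8,0,0,0,95,0,0,0.8,0,0,0,95,0,0,0.8,0,0,0,95,0,0,0.8,0,0,0,95,0,0,0.36,0,0,0,95,0,0,0,0,0,0,95,0,0,0,0,0,0]
}}

```text
clock: 3.35
ee_pos: [0.5157, 0.2123, 0.0733]
tcp_rot: [3.069, 0.669, 0.002]
ft_force: [-0.1, -0.2, 0.3]
width: 0.0952
gripper_force: 0.0
```

```bash
python3 - <<'E'
from h import *
o=[]
for n,(u,v) in (("scene",(335,170)),("top",(165,200))):
    p,d=snap(n); o.append(cv2.resize(p[v:v+80,u:u+80,::-1],(400,400),interpolation=cv2.INTER_CUBIC))
cv2.imwrite("pics/crop2.png",np.hstack(o))
print(status.observe()["ee_pos"])
E
```

```text
[0.51558554 0.21256707 0.07330578]
```

View pics/crop2.png

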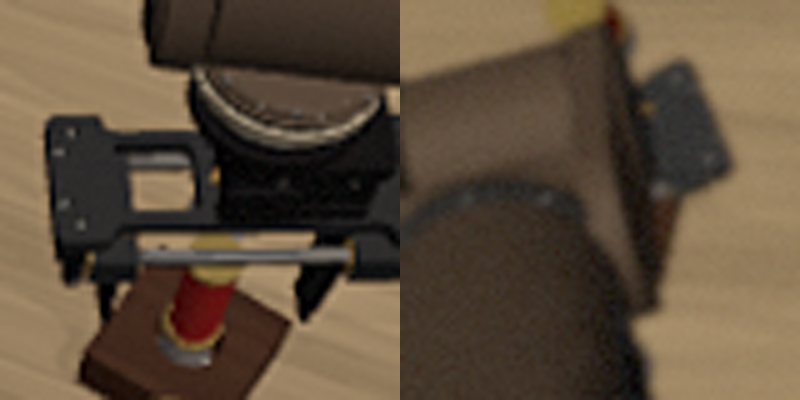

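The scene crop shows the red grip at crop (205,300), standing between the open fingers. I'll close on it and lift.

Emit:
{"fn": "servo_tool", "kwargs": {
  "deltas": [0,0,0,0,0,0,0,0,0,0,0,0,0,0,0,0,0,0,0,0,0,0,0,0,0,0,0,0,0,0,0,0,0,0,0,0,0,0,0,0,0,0,0,0,0,0,0,0,0,0,0,0,0,0,0,0],
  "force": 45
}}

```text
clock: 4.45
ee_pos: [0.5151, 0.2125, 0.0722]
tcp_rot: [3.069, 0.67, -0.0]
ft_force: [-0.3, -1.0, -0.9]
width: 0.0273
gripper_force: 45.0
```

Emit:
{"fn": "servo_tool", "kwargs": {
  "deltas": [0,0,0,-0.3,0,0,0,0,0,0,-0.6,0,0,0,0,0,0,-0.8,0,0,0,0,0,0,-0.8,0,0,0,0,0,0,-0.8,0,0,0,0,0,0,-0.8,0,0,0,0,0,0,-0.6,0,0,0,0,0,0,-0.2,0,0,0,0,0,0,0,0,0,0,0,0,0,0,0,0,0]
}}

```text
clock: 5.7
ee_pos: [0.5147, 0.2124, 0.2672]
tcp_rot: [3.069, 0.67, -0.003]
ft_force: [-0.6, 0.0, -3.3]
width: 0.0271
gripper_force: 45.0
```

```bash
python3 - <<'E'
from h import *
p,d=snap("scene"); s,R=toolR()
M=s["ee_pos"]+R[:,2]*.0572
c=proj("scene",s["ee_pos"]); print(s["ee_pos"],c,proj("scene",M),proj("top",M),s["width"])
u,v=c.astype(int)-40; cv2.imwrite("pics/crop3.png",cv2.resize(p[v:v+100,u:u+80,::-1],(480,600),interpolation=cv2.INTER_CUBIC)); print(u,v)
E
```

```text
[0.51474087 0.21244363 0.2671592 ] [390.64726343 185.93679536] [385.39050128 200.61207198] [196.43456598 234.6084923 ] 0.02775218812870408
350 145
```

View pics/crop3.png

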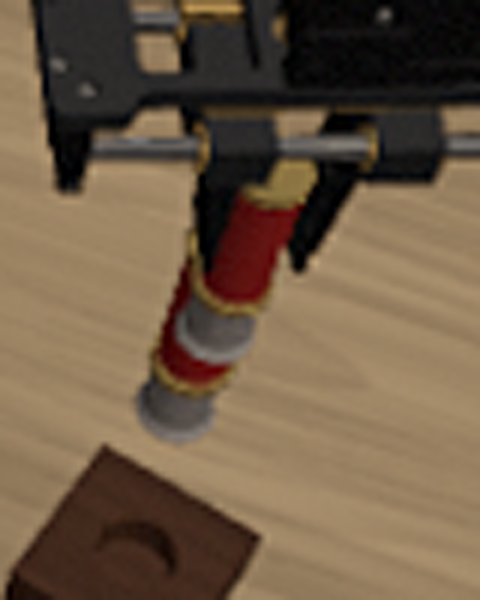

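The coupler is held clear and aligned; the bell is at crop (218,345), within about 1 px of where I predicted it. I'll move over the bearing and tilt.

Emit:
{"fn": "servo_tool", "kwargs": {
  "deltas": [0,-0.3,0.45,0,0,0,0,0,-0.57,0.9,0,0,0,0,0,-0.57,0.9,0,0,0,0,0,-0.57,0.9,0,0,0,0,0,-0.57,0.9,0,0,0,0,0,-0.57,0.9,0,0,0,0,0,-0.57,0.9,0,0,0,0,0,-0.57,0.9,0,0,0,0,0,-0.57,0.9,0,0,0,0,0,-0.57,0.9,0,0,0,0,0,-0.25,0.41,0,0,0,0,0,0,0,0,0,0,0]
}}

```text
clock: 7.25
ee_pos: [0.4572, -0.2088, 0.2679]
tcp_rot: [-3.07, -0.667, 0.001]
ft_force: [0.1, 0.6, -3.0]
width: 0.0274
gripper_force: 45.0
```

Emit:
{"fn": "servo_tool", "kwargs": {
  "deltas": [0,0,0,0,0,0.5,0,0,0,0,0,0,0.7,0,0,0,0,0,0,0.7,0,0,0,0,0,0,0.7,0,0,0,0,0,0,0.7,0,0,0,0,0,0,0.5,0,0,0,0,0,0,0.2,0,0,0,0,0,0,0,0,0,0,0,0,0,0,0]
}}

```text
clock: 8.38
ee_pos: [0.4581, -0.2076, 0.2683]
tcp_rot: [-2.921, -0.638, -0.62]
ft_force: [-0.4, -0.4, -2.5]
width: 0.0273
gripper_force: 45.0
```

```bash
cat >> h.py <<'E'
TIP=np.array([.494,-.1917,.1322]); t=.42; yaw=np.radians(25)
NZ=np.array([-np.sin(t)*np.cos(yaw),-np.sin(t)*np.sin(yaw),np.cos(t)])
def plan(gap,tip=TIP,mo=np.array([0,0,.0572])):
    s,R=toolR(); M=s["ee_pos"]+R@mo
    rot=R.T@np.cross(R[:,2],-NZ)  # tool-frame turn
    goal=tip+gap*NZ-M
    print("clock",s["clock"],"tcp",s["ee_pos"].round(4),"turn units",(np.degrees(rot)/6).round(2),"shift units",(R.T@goal/.04).round(3),"F",s["ft_force"].round(1),"Fz",(s["ft_force"]@NZ).round(1),"joints",s["joint_positions"].round(2))
    return s,R,M
E
python3 -c "
from h import *
plan(.04)"
```

```text
clock 8.375 tcp [ 0.4581 -0.2076  0.2683] turn units [ 0.03  0.02 -0.  ] shift units [-0.486  0.015  1.079] F [-0.4 -0.4 -2.5] Fz -2.1 joints [-0.77  0.19  1.95  0.5   0.91  0.08]
```

Now to 25 mm above the tip on its axis (shift x −0.49, z 1.45), then a close look.

Emit:
{"fn": "servo_tool", "kwargs": {
  "deltas": [0,-0.3,0.01,0.3,0,0,0,0,-0.19,0,0.4,0,0,0,0,0,0,0.45,0,0,0,0,0,0,0.3,0,0,0,0,0,0,0,0,0,0,0,0,0,0,0,0,0]
}}

```text
clock: 9.12
ee_pos: [0.4634, -0.206, 0.2077]
tcp_rot: [-2.921, -0.638, -0.621]
ft_force: [1.3, 0.4, -2.6]
width: 0.0271
gripper_force: 45.0
```

```bash
python3 - <<'E'
from h import *
s,R,M=plan(.025)
o=[]
for n in ("scene","top"):
    p,d=snap(n); c=proj(n,TIP); u,v=c.astype(int)-[25,35]
    I=cv2.resize(p[v:v+60,u:u+50,::-1],(400,480),interpolation=cv2.INTER_CUBIC); o.append(I)
    print(n,"crop org",u,v,"tip",(c-[u,v])*8+3.5,"mouth",(proj(n,M)-[u,v])*8+3.5,"gripc",(proj(n,M+.066*NZ)-[u,v])*8+3.5)
cv2.imwrite("pics/crop4.png",np.hstack(o))
E
```

```text
clock 9.125 tcp [ 0.4634 -0.206   0.2077] turn units [ 0.03  0.01 -0.  ] shift units [ 0.001 -0.006  0.013] F [ 1.3  0.4 -2.6] Fz -2.9 joints [-0.76  0.27  2.02  0.58  0.76 -0.02]
scene crop org 210 123 tip [206.80480221 290.87758066] mouth [199.70657167 220.93129986] gripc [182.20196505  31.25823101]
top crop org 315 210 tip [204.17331158 290.97784739] mouth [225.69718379 312.52771356] gripc [283.59027888 372.49176239]
```

View pics/crop4.png

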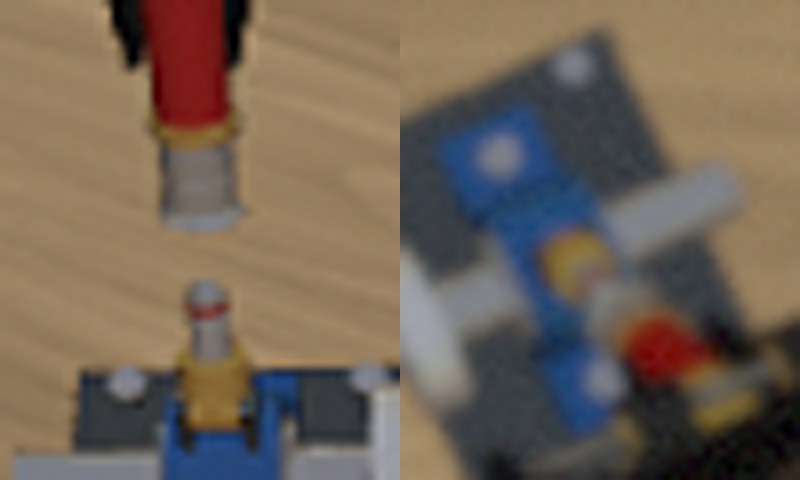

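The close view agrees with the plan. In the scene crop the mouth is at (202,215), on the extension of the nipple axis, which runs (211,360) to (206,285). In the top crop the mouth at (222,308) is also in line. I'll advance slowly along the tool z.

Emit:
{"fn": "servo_tool", "kwargs": {
  "deltas": [0,0,0,0.2,0,0,0,0,0,0,0.15,0,0,0,0,0,0,0.15,0,0,0,0,0,0,0.1,0,0,0,0,0,0,0.1,0,0,0,0,0,0,0.1,0,0,0,0,0,0,0,0,0,0]
}}

```text
clock: 10.1
ee_pos: [0.4751, -0.2004, 0.1778]
tcp_rot: [-2.92, -0.637, -0.62]
ft_force: [0.0, 0.6, -1.6]
width: 0.0273
gripper_force: 45.0
```

```bash
python3 -c "
from h import *
plan(-.012)"
```

```text
clock 10.1 tcp [ 0.4751 -0.2004  0.1778] turn units [0.02 0.01 0.  ] shift units [ 0.012 -0.002  0.123] F [ 0.   0.6 -1.6] Fz -1.6 joints [-0.73  0.33  2.05  0.62  0.69 -0.06]
```

Emit:
{"fn": "servo_tool", "kwargs": {
  "deltas": [0,0,0,0.06,0,0,0,0,0,0,0.06,0,0,0,0,0,0,0,0,0,0]
}}

```text
clock: 10.48
ee_pos: [0.4769, -0.1998, 0.1737]
tcp_rot: [-2.921, -0.638, -0.621]
ft_force: [-2.1, -0.6, 1.5]
width: 0.027
gripper_force: 45.0
```

Emit:
{"fn": "servo_tool", "kwargs": {
  "deltas": [0,0,0,0.05,0,0,0,0,0,0,0,0,0,0]
}}

```text
clock: 10.72
ee_pos: [0.4777, -0.1995, 0.1719]
tcp_rot: [-2.921, -0.638, -0.621]
ft_force: [-2.2, 0.6, 3.0]
width: 0.0276
gripper_force: 45.0
```

Emit:
{"fn": "servo_tool", "kwargs": {
  "deltas": [0,0,0,0.05,0,0,0,0,0,0,0,0,0,0]
}}

```text
clock: 10.98
ee_pos: [0.4784, -0.1991, 0.1701]
tcp_rot: [-2.921, -0.637, -0.621]
ft_force: [-2.2, -0.7, 3.4]
width: 0.0274
gripper_force: 45.0
```

Emit:
{"fn": "servo_tool", "kwargs": {
  "deltas": [0,0,0,0.05,0,0,0,0,0,0,0,0,0,0]
}}

```text
clock: 11.22
ee_pos: [0.4791, -0.1987, 0.1682]
tcp_rot: [-2.921, -0.637, -0.621]
ft_force: [-2.8, -1.0, 3.0]
width: 0.0275
gripper_force: 45.0
```

```bash
python3 - <<'E'
from h import *
s,R,M=plan(-.012)
o=[]
for n in ("scene","top"):
    p,d=snap(n); c=proj(n,TIP); u,v=c.astype(int)-[25,35]
    o.append(cv2.resize(p[v:v+60,u:u+50,::-1],(400,480),interpolation=cv2.INTER_CUBIC))
    print(n,"mouth",(proj(n,M)-[u,v])*8+3.5)
cv2.imwrite("pics/crop5.png",np.hstack(o))
E
```

```text
clock 11.225 tcp [ 0.4791 -0.1987  0.1682] turn units [0.03 0.01 0.  ] shift units [ 0.01  -0.006 -0.141] F [-2.8 -1.   3. ] Fz 3.9 joints [-0.72  0.35  2.05  0.64  0.67 -0.08]
scene mouth [210.51502934 337.5691362 ]
top mouth [191.15962678 277.10604636]
```

View pics/crop5.png

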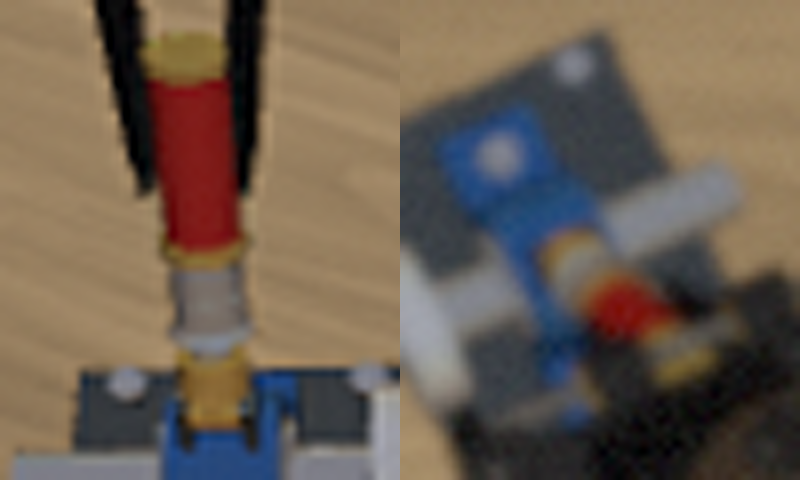

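The mouth is now close to the brass collar at crop (212,352), coaxial with the nipple. The push is about 6 N at an estimated 5 to 6 mm in, so the snap has probably passed. I'll push on to the stop.

Emit:
{"fn": "servo_tool", "kwargs": {
  "deltas": [0,0,0,0.05,0,0,0,0,0,0,0,0,0,0]
}}

```text
clock: 11.58
ee_pos: [0.4799, -0.1984, 0.1665]
tcp_rot: [-2.921, -0.638, -0.621]
ft_force: [-3.3, -1.5, 6.1]
width: 0.027
gripper_force: 45.0
```

Emit:
{"fn": "servo_tool", "kwargs": {
  "deltas": [0,0,0,0.04,0,0,0,0,0,0,0,0,0,0]
}}

```text
clock: 11.82
ee_pos: [0.4806, -0.1983, 0.1655]
tcp_rot: [-2.921, -0.638, -0.622]
ft_force: [-5.5, -0.9, 10.9]
width: 0.0271
gripper_force: 45.0
```

Emit:
{"fn": "servo_tool", "kwargs": {
  "deltas": [0,0,0,0.03,0,0,0,0,0,0,0,0,0,0]
}}

```text
clock: 12.08
ee_pos: [0.4813, -0.1984, 0.1653]
tcp_rot: [-2.922, -0.638, -0.624]
ft_force: [-9.9, -1.9, 21.4]
width: 0.0276
gripper_force: 45.0
```

Emit:
{"fn": "servo_tool", "kwargs": {
  "deltas": [0,0,0,0.03,0,0,0,0,0,0,0,0,0,0]
}}

```text
clock: 12.32
ee_pos: [0.4819, -0.1986, 0.1652]
tcp_rot: [-2.922, -0.639, -0.626]
ft_force: [-16.0, -3.7, 33.2]
width: 0.0272
gripper_force: 45.0
```

The force now rises steeply, about 35 N along the axis, so the nipple is at its stop. I'll ease off to a moderate push and check where it sits.

Emit:
{"fn": "servo_tool", "kwargs": {
  "deltas": [0,0,0,-0.04,0,0,0,0,0,0,0,0,0,0,0,0,0,0,0,0,0,0,0,0,0,0,0,0]
}}

```text
clock: 12.82
ee_pos: [0.481, -0.1984, 0.1653]
tcp_rot: [-2.921, -0.638, -0.623]
ft_force: [-9.3, -1.9, 18.3]
width: 0.0275
gripper_force: 45.0
```

```bash
python3 - <<'E'
from h import *
s,R,M=plan(-.021)
o=[]
for n in ("scene","top"):
    p,d=snap(n); c=proj(n,TIP); u,v=c.astype(int)-[25,35]
    o.append(cv2.resize(p[v:v+60,u:u+50,::-1],(400,480),interpolation=cv2.INTER_CUBIC))
    print(n,"mouth",(proj(n,M)-[u,v])*8+3.5)
cv2.imwrite("pics/crop6.png",np.hstack(o))
E
```

```text
clock 12.825 tcp [ 0.481  -0.1984  0.1653] turn units [ 0.04 -0.   -0.  ] shift units [-0.004 -0.019  0.001] F [-9.3 -1.9 18.3] Fz 20.5 joints [-0.72  0.35  2.05  0.65  0.66 -0.08]
scene mouth [209.6096541  347.19289604]
top mouth [189.32465146 272.51678278]
```

View pics/crop6.png

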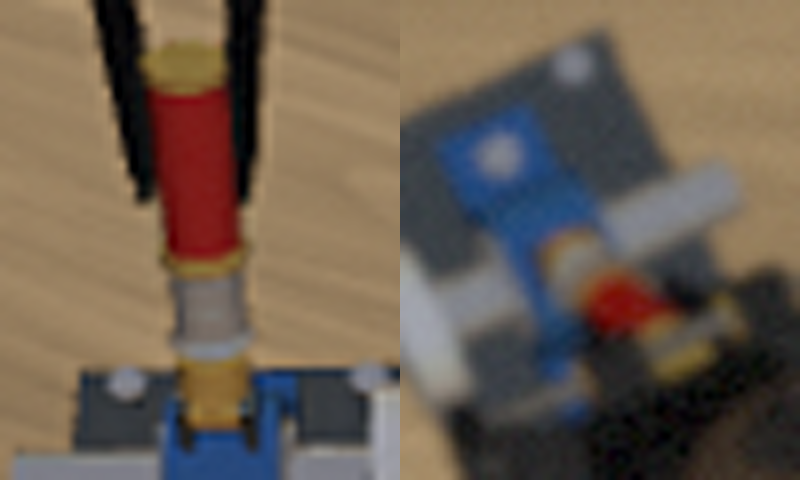

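The coupler is coaxial and has not slipped in the fingers. Its mouth is 21 mm below the original tip, which is 12 mm of bore plus 9 mm of travel, and it is pushing with about 20 N. Handing it in.

```bash
python3 -c "
from bench import job
print(job.sign_off())"
```

```text
the job is handed in; nothing more can be done
None
```

I handed the job in with the gripper still holding the coupler pushed home: square on the nipple, nipple at its stop (about 9 mm in by my estimate) and a push of about 20 N; sign-off returned no verdict.

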